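# Scoop clock balls into the round bowl

## Task

Pick up the small steel scoop by its upright wooden grip, scoop up at least two of the three steel clock balls from the wooden trough, and tip them from the scoop into the round brass bowl, not the square dish. Never touch the balls with the fingers. Then stand the scoop back down on its flat bottom on the bench and let go.

Things in the scene. Friction and masses are not known exactly. Their poses are not given: they have to be found in the camera images.
- scoop_grip (a point): Grip of the loose steel scoop (220 g, flat pan 90 mm long, 84 wide, standing on the bench): an upright walnut post, 24 x 24 mm, at the pan's rear, top 100 mm above the underside. The point is on the post's axis, 80 mm above the underside. x: forward to the pan's open front, y left, z up; post faces look along x and y. Back wall 14 mm behind the point, 40 mm high; side walls 28 mm high, 6.5 at the front 30 mm.
- scoop_lip (a point): Middle of the scoop's front edge at its underside: 78 mm ahead of the grip point and 80 mm below it. The edge is a ramp 6 mm long and 2.4 mm high, 1 mm higher than the pan's floor inside. A ball pushed against a stop rolls over it into the pan (5 to 15 N), stays in within 20 degrees of level, and rolls out forwards with the nose tipped 35 to 45 degrees down.
- trough_floor (a point): Middle of the floor of the wooden trough, an open box fixed to the bench: inside 240 mm long (x), 116 wide (y), floor 8 mm and rim 30 mm above the bench. The balls lie in the +x half; the other half has room for the scoop. A stop ledge juts 15 mm from the +x end wall, its face 105 mm from the point, with a 9 mm slot under it: balls stop there, the scoop's edge slides under; back out before lifting.
- ball1_center (a point): A polished bare steel ball, 20 mm in diameter, 33 g, of a rolling-ball clock; it starts on the trough's floor. The point is its centre. Three alike.
- ball2_center (a point): A polished bare steel ball, 20 mm in diameter, 33 g, of a rolling-ball clock; it starts on the trough's floor. The point is its centre. Three alike.
- ball3_center (a point): A polished bare steel ball, 20 mm in diameter, 33 g, of a rolling-ball clock; it starts on the trough's floor. The point is its centre. Three alike.
- bowl_rim (a point): The centre of the mouth of the loose round turned brass bowl, standing upright on the bench, 0.6 kg. The rim is 124 mm in diameter and 45 mm above the bench; the wall is 4 mm thick. A square brass dish of about the same width stands elsewhere on the bench; it is not the bowl meant.
Mind the look-alikes: they are no part of the job. Leave any red look-alike of the part that bears ball2_center alone.

How it is judged (in metres and radians):
On the way:
1. at least two balls lie in the scoop's pan, lifted clear of the trough (((height (world z) of each of ball1_center, ball2_center above 0.065 m and x of ball1_center in the frame of scoop_grip between 0 and 0.08 m and y of ball1_center in the frame of scoop_grip between -0.042 and 0.042 m and z of ball1_center in the frame of scoop_grip between -0.08 and -0.035 m and x of ball2_center in the frame of scoop_grip between 0 and 0.08 m and y of ball2_center in the frame of scoop_grip between -0.042 and 0.042 m and z of ball2_center in the frame of scoop_grip between -0.08 and -0.035 m) or (height (world z) of each of ball1_center, ball3_center above 0.065 m and x of ball1_center in the frame of scoop_grip between 0 and 0.08 m and y of ball1_center in the frame of scoop_grip between -0.042 and 0.042 m and z of ball1_center in the frame of scoop_grip between -0.08 and -0.035 m and x of ball3_center in the frame of scoop_grip between 0 and 0.08 m and y of ball3_center in the frame of scoop_grip between -0.042 and 0.042 m and z of ball3_center in the frame of scoop_grip between -0.08 and -0.035 m) or (height (world z) of each of ball2_center, ball3_center above 0.065 m and x of ball2_center in the frame of scoop_grip between 0 and 0.08 m and y of ball2_center in the frame of scoop_grip between -0.042 and 0.042 m and z of ball2_center in the frame of scoop_grip between -0.08 and -0.035 m and x of ball3_center in the frame of scoop_grip between 0 and 0.08 m and y of ball3_center in the frame of scoop_grip between -0.042 and 0.042 m and z of ball3_center in the frame of scoop_grip between -0.08 and -0.035 m))), for 0.2 s.
At the end, for the whole second after the job is handed in: At least two of the three balls lie at rest in the upright round bowl (centre within 55 mm of its axis and below its rim), and the scoop stands at rest on its flat bottom on the bench itself (within 10 degrees of upright, raised at most 6 mm), released (((horizontal distance between each of ball1_center, ball2_center and bowl_rim below 0.055 m and z of each of ball1_center, ball2_center in the frame of bowl_rim below 0 m and linear speed of each of ball1, ball2 below 0.05 m/s) or (horizontal distance between each of ball1_center, ball3_center and bowl_rim below 0.055 m and z of each of ball1_center, ball3_center in the frame of bowl_rim below 0 m and linear speed of each of ball1, ball3 below 0.05 m/s) or (horizontal distance between each of ball2_center, ball3_center and bowl_rim below 0.055 m and z of each of ball2_center, ball3_center in the frame of bowl_rim below 0 m and linear speed of each of ball2, ball3 below 0.05 m/s)) and height (world z) of scoop_grip below 0.086 m and angle between each of scoop_grip, bowl_rim's own z axis and vertical below 0.17 rad and linear speed of scoop below 0.02 m/s); the robot touches nothing.
It fails at once if a finger touches a ball (contact force between the fingers and ball1 above 0.3 N or contact force between the fingers and ball2 above 0.3 N or contact force between the fingers and ball3 above 0.3 N).
It also fails if it takes over 62 s, if anything falls off the work surface, if the arm or the gripper's body presses on something with over 40 N, if the wrist force passes 120 N, or if a joint passes its speed limit or range.

## Robot

A 6-joint arm with a two-finger parallel gripper is mounted at the origin on the work surface. World frame = base frame: x ahead of the robot, y to its left, z up, the work surface at z = 0. Lengths are in mm, angles in rad, forces in N, time in s.
With the tool pointing down it reaches from about 350 to 975 mm from the base axis. Payload 7.1 kg.
Tool frame: the origin (TCP) lies midway between the tips of the shut fingers; the grasp point (between the pads) lies 19 mm behind it (ctrl.hold_point_z is the distance from the TCP to the grasp point, in mm); x points along the fingers, y is the direction in which the jaws open and shut, and the axes are right-handed (so a half turn about x gives the same grasp; the last joint's range is limited). The gripper opens to 88 mm and grips with 3 to 60 N. Pads are 20 mm wide; open, the fingers measure 115 mm over their backs; the gripper's body (75 mm by 178 mm) begins 61 mm behind the grasp point.
Start: joints at [1.136, 0.423, 1.63, -0, 1.089, -0.019], TCP at [252.419, 571.742, 185.575] pointing down, gripper open.
Joint ranges: [-3, 3], [-0.9, 2.11], [0.09, 2.58], [-1.31, 4.45], [0.11, 2.69], [-2.54, 2.54]. Speed limits (rad/s): [2.39, 2.39, 3.01, 3.14, 3.14, 3.14].

## Interface

Orientations are given as a rotation vector (axis times angle).
In Python, from workcell import ctrl, get_image, calibration gives the robot as it stands.
- The arm moves only by the tool move_arm, never from a script. Its argument "rows" is a list of rows, each a list of 5 numbers: the shift along the world's x, y, z in mm, then the turn about the world's z in rad, then the closure, from -1 (fully open) to 1 (shut). In form: [[tx, ty, tz, roll, jaw], ...]. A call has 1 to 12 rows; each row is the pose to reach, as a shift and turn from the pose measured when the call began; what a row does not reach only later rows make up. A row lasts 1/8 s, in which the tool goes at most 62.5 mm and 10.7 degrees, less where a joint would pass 70% of its speed; a pose out of reach is approached as far as the arm can. A call with a gripper value outside its range is refused whole. The fingers move at their own pace and stop on an object; the grip force is fixed at half the most. Time passes only in rows, so rows that repeat a pose let the fingers close. It gives the time, the measured TCP pose, the force and the opening at its end, in the units of the state.
- ctrl.get_obs(): the state, without advancing time (a new reading comes with each control period).
- get_image(name): name is "scene" or "top" or "wrist"; returns the picture (384x512x3 uint8, blue, green, red); there is no depth.
- calibration(name): a dict with "fx", "fy", "cx", "cy" (pixels), "view" (4x4, takes a point from world to camera coordinates); the wrist camera has in their place "T_tool_cam" (4x4, takes a point from camera to tool coordinates, whose origin is the TCP and whose axes are the tool frame's). Camera axes: x right, y up, looking along -z (the intrinsics and any distortion apply to the point x, -y, -z); pixel columns grow to the right and rows downward; lengths in mm; the calibration is good to about 2 mm. The wrist camera is an equidistant fisheye: a pixel r from the principal point sees the ray r / f radians off the axis. A picture is of the moment at which its call begins: read the wrist's pose just before it. calibration takes no time and is no camera call.
- ctrl.close_job(): hands the job in, once; it reports no verdict.
The state is a dict: "t": time; "qpos": joint angles; "qvel": joint speeds; "joint_torque": joint torques, N m; "ee_pos": TCP position; "orientation": TCP orientation; "ft_force": force on the tool from outside, world axes, zero at the start; "moment": the same for the moment, N m; "width": finger opening in mm.
Only numpy, scipy, OpenCV 4.12 (cv2) and the standard library are available. Lean on these libraries where they do the work, as an engineer would, in place of code of your own. Each camera call takes 0.05 s, during which the arm holds its last target.

## Working session

There is one attempt and no reset: what is moved stays moved. The work goes in short steps, Python scripts to look and compute and a tool call to move; the robot and the scene stay as the last step left them, time stands still between calls to the robot, and variables do not carry over. Pictures are saved under pics/ and viewed, and the job is handed in when it is done.

Besides the shell and the picture viewer there is one more tool, called after "Emit:" as name(argument=value, ...), one argument or row to a line, values as JSON. move_arm: Moves the arm, as the interface text tells. Its arguments: {"type":"object","properties":{"rows":{"type":"array"}},"required":["rows"]}

```bash
ls; mkdir -p pics
cat > h.py <<'E'
import numpy as np, cv2
from workcell import ctrl, get_image, calibration
def ray(cal,u,v):
    d=np.array([(u-cal['cx'])/cal['fx'],-(v-cal['cy'])/cal['fy'],-1.0])
    V=np.array(cal['view']);R=V[:3,:3];t=V[:3,3]
    return -R.T@t, R.T@d
def onz(name,u,v,z):
    o,d=ray(calibration(name),u,v); return o+d*(z-o[2])/d[2]
def proj(name,p):
    c=calibration(name);V=np.array(c['view']);q=V[:3,:3]@np.array(p,float)+V[:3,3]
    return c['cx']+c['fx']*q[0]/-q[2], c['cy']-c['fy']*q[1]/-q[2]
def st():
    o=ctrl.get_obs(); print({k:np.round(o[k],3).tolist() for k in ('t','qpos','ee_pos','orientation','ft_force','moment','width')})
    return o
E
python3 - <<'E'
from h import *
st()
for n in('scene','top','wrist'):
    im=get_image(n); cv2.imwrite(f'pics/{n}0.png',im)
print(ctrl.hold_point_z,[ (calibration(n)) for n in('scene','top','wrist')])
E
```

```text
pics
{'t': 0.0, 'qpos': [1.136, 0.424, 1.631, -0.0, 1.089, -0.019], 'ee_pos': [252.191, 571.197, 184.804], 'orientation': [0.325, 1.546, -0.327], 'ft_force': [0.285, -0.647, -1.239], 'moment': [-0.055, -0.008, 0.008], 'width': 87.727}
18.700000000000003 [{'fx': 460.29433460222805, 'fy': 460.29433460222805, 'cx': 252.56813133323166, 'cy': 188.57008891344938, 'view': array([[-3.78455679e-01,  9.25616281e-01,  2.40840826e-03,
         2.37254073e+02],
       [-5.46251477e-01, -2.25444247e-01,  8.06711978e-01,
         2.33701728e+02],
       [ 7.47248703e-01,  3.03989133e-01,  5.90939916e-01,
        -1.25276912e+03],
       [ 0.00000000e+00,  0.00000000e+00,  0.00000000e+00,
         1.00000000e+00]])}, {'fx': 496.0990040159875, 'fy': 496.0990040159875, 'cx': 255.10246747131598, 'cy': 196.2164249134938, 'view': array([[-1.89339749e-02, -9.99813227e-01, -3.87513971e-03,
        -1.60515796e+01],
       [ 9.79687347e-01, -1.93264538e-02,  1.99597573e-01,
        -5.71339452e+02],
       [-1.99635186e-01, -1.72499039e-05,  9.79870294e-01,
        -9.32648939e+02],
       [ 0.00000000e+00,  0.00000000e+00,  0.00000000e+00,
         1.00000000e+00]])}, {'fx': 297.3186396354542, 'fy': 297.3186396354542, 'cx': 249.46540095027353, 'cy': 188.71168517120344, 'T_tool_cam': array([[ 1.63088807e-04,  2.64830151e-01, -9.64295061e-01,
        -1.99352278e+02],
       [ 9.99999955e-01,  2.00522386e-04,  2.24198155e-04,
         3.00910566e-01],
       [ 2.52737178e-04, -9.64295054e-01, -2.64830106e-01,
        -7.17874500e+01],
       [ 0.00000000e+00,  0.00000000e+00,  0.00000000e+00,
         1.00000000e+00]])}]
```

View pics/scene0.png

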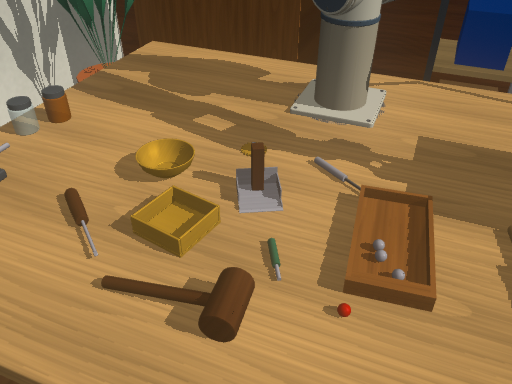

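View pics/top0.png

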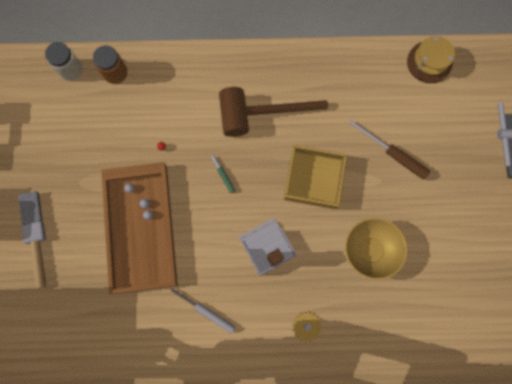

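View pics/wrist0.png

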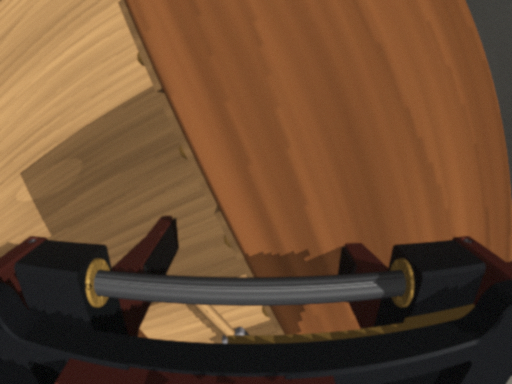

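Run:
```python
from h import *
def P(n,u,v,z): print((u,v,z),np.round(onz('top',u,v,z),1))
print(proj('top',[252,571,185]),proj('top',[0,0,0]))
im=cv2.imread('pics/top0.png')
hsv=cv2.cvtColor(im,cv2.COLOR_BGR2HSV)
# balls: gray in trough
g=((hsv[...,1]<90)&(hsv[...,2]>90)).astype(np.uint8)
n,l,s,c=cv2.connectedComponentsWithStats(g)
for i in range(1,n):
    if s[i,4]>15: print(c[i].round(1),s[i])
c2=im[120:310,80:300]; cv2.imwrite('pics/topc.png',cv2.resize(c2,None,fx=3.5,fy=3.15,interpolation=cv2.INTER_CUBIC)[:600,:800])
c2=im[195:295,225:325]; cv2.imwrite('pics/topd.png',cv2.resize(c2,None,fx=6,fy=6,interpolation=cv2.INTER_CUBIC))
s=cv2.imread('pics/scene0.png'); cv2.imwrite('pics/sc1.png',cv2.resize(s[120:270,110:300],None,fx=4,fy=4,interpolation=cv2.INTER_CUBIC))
```

```text
(np.float64(-111.50458211541687), np.float64(380.97509379830046)) (np.float64(246.5642358571162), np.float64(500.12598964002837))
[240.3  20.2] [    0     0   512    81 20411]
[101.  51.] [92 45 25 22 56]
[503.8 133.8] [496 101  16  69 565]
[368.5 134.2] [348 120  42  30 239]
[220.8 172.5] [210 155  23  38 198]
[128.1 187.7] [124 183   9  10  73]
[ 30.7 219.9] [ 17 191  29  53 706]
[143.2 203.1] [139 199   9   9  73]
[146.7 214.6] [142 210  10  10  74]
[266.1 244.7] [ 238  217   59   59 1841]
[209.1 314.5] [171 289  65  45 513]
[307.3 326.8] [304 324   7   7  38]
```

View pics/topc.png

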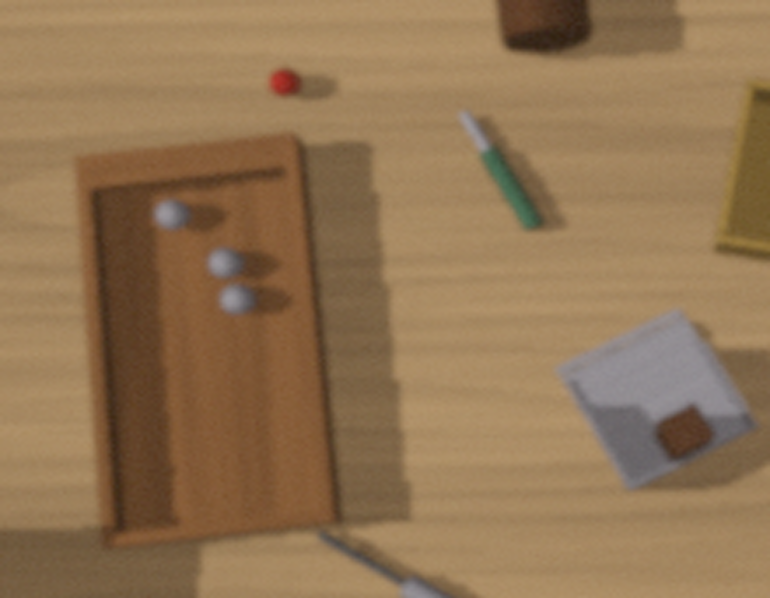

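View pics/topd.png

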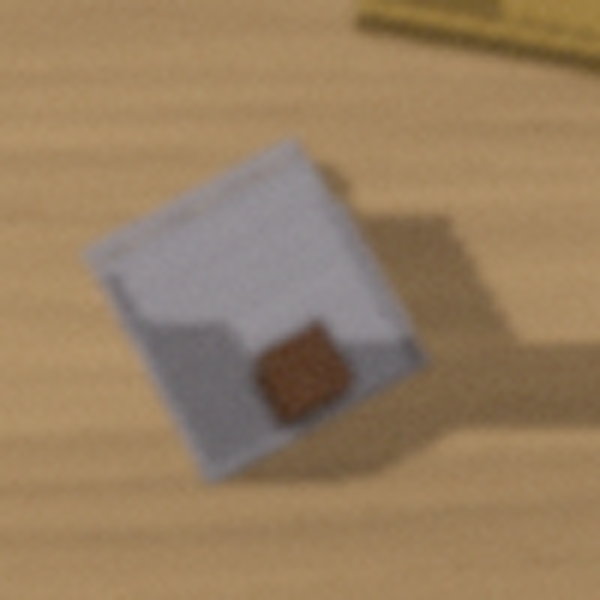

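View pics/sc1.png

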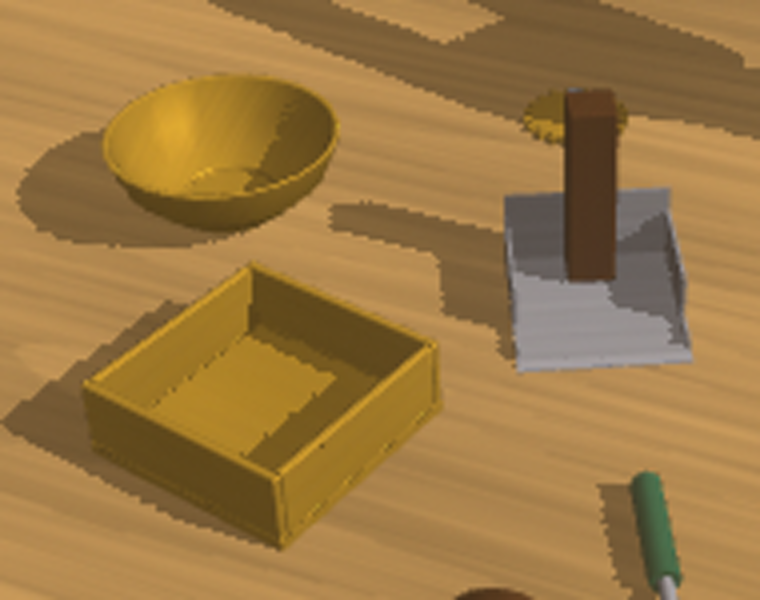

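Run:
```python
from h import *
T=lambda u,v,z: onz('top',u,v,z)
def crop(u,v,x0,y0,f): return x0+u/f,y0+v/f
# post top corners in topd (f6, origin 225,195)
cs=[(318,320),(355,382),(292,424),(255,370)]
pc=[T(*[225+u/6,195+v/6],100)[:2] for u,v in cs]
print('post',np.round(pc,1),np.mean(pc,0).round(1))
# front underside corners
for u,v in [(88,252),(293,140),(425,362),(208,482)]: print('pan',T(225+u/6,195+v/6,[6,6,40,40][[(88,252),(293,140),(425,362),(208,482)].index((u,v))])[:2].round(1))
im=cv2.imread('pics/top0.png')
for u,v in[(128.1,187.7),(143.2,203.1),(146.7,214.6)]: print('ball',T(u,v,18).round(1))
f=(3.5,3.15)
for n,(u,v) in dict(oFL=(77,158),oFR=(297,135),oBR=(338,520),oBL=(105,545)).items(): print(n,T(80+u/3.5,120+v/3.15,30)[:2].round(1))
for n,(u,v) in dict(iFL=(95,192),iFR=(284,172),iBL=(118,528),iBR=(328,512)).items(): print(n,T(80+u/3.5,120+v/3.15,30)[:2].round(1))
hsv=cv2.cvtColor(im,cv2.COLOR_BGR2HSV)
m=((hsv[...,0]>18)&(hsv[...,0]<32)&(hsv[...,1]>170)).astype(np.uint8)
n,l,s,c=cv2.connectedComponentsWithStats(m)
for i in range(1,n):
    if s[i,4]>60: print('brass',c[i].round(1),s[i], T(s[i,0]+s[i,2]/2-.5,s[i,1]+s[i,3]/2-.5,45).round(1))
for p in [(316,176),(307,327),(233,110)]: print(p,T(*p,20).round())
```

```text
post [[462.1 -68. ]
 [442.7 -78.9]
 [430.1 -59. ]
 [447.  -48. ]] [445.4 -63.5]
pan [496.    6.5]
pan [533.7 -65.2]
pan [ 453.3 -105.6]
pan [415.4 -33.1]
ball [602.3 237.5  18. ]
ball [569.  205.2  18. ]
ball [544.7 197.3  18. ]
oFL [638.  289.9]
oFR [651.1 159.5]
oBR [399.9 131.9]
oBL [387.  263.3]
iFL [614.8 278.2]
iFR [626.1 166.8]
iBL [397.3 256.4]
iBR [405.  137.6]
(316, 176) [ 619. -155.   20.]
(307, 327) [ 314. -124.   20.]
(233, 110) [769.  17.  20.]
```

Emit:
move_arm(
  rows=[
    [60, 0, 40, 0, -1],
    [120, 0, 60, 0, -1],
    [180, 0, 60, 0, -1],
    [240, 0, 60, 0, -1],
    [300, 0, 60, 0, -1],
    [360, 0, 60, 0, -1],
    [420, 0, 60, 0, -1],
    [480, 0, 60, 0, -1],
    [540, 0, 60, 0, -1],
    [600, 0, 60, 0, -1],
    [660, 0, 60, 0, -1],
    [720, 0, 60, 0, -1],
  ],
)

```text
t: 1.65
ee_pos: [880.2, 531.7, 221.9]
orientation: [0.347, 1.515, -0.304]
ft_force: [0.0, -0.2, -0.4]
width: 88.1
```

```bash
cat >> h.py <<'E'
from scipy.spatial.transform import Rotation as Ro
def tilt(o=None):
    o=o or ctrl.get_obs(); R=Ro.from_rotvec(o['orientation']).as_matrix(); print('pos',np.round(o['ee_pos'],1),'x',R[:,0].round(3),'y',R[:,1].round(3),'yawy',np.arctan2(R[1,1],R[0,1]).round(3),'q',np.round(o['qpos'],3),'t',round(o['t'],2),'F',np.round(o['ft_force'],1),'M',np.round(o['moment'],2),'w',round(o['width'],1)); return R
E
python3 -c "
from h import *
tilt();print(Ro.from_rotvec([0.325,1.546,-0.327]).as_matrix().round(3))"
```

```text
pos [880.2 531.7 221.9] x [ 0.035  0.021 -0.999] y [0.404 0.914 0.033] yawy 1.154 q [ 0.532  1.206  0.093 -0.     1.801 -0.622] t 1.65 F [ 0.  -0.2 -0.4] M [-0.05 -0.01 -0.04] w 88.1
[[-0.     0.404  0.915]
 [-0.001  0.915 -0.404]
 [-1.    -0.001  0.   ]]
```

Emit:
move_arm(
  rows=[
    [200, 120, 0, 0, -1],
    [200, 120, 0, 0, -1],
    [200, 120, 0, 0, -1],
    [200, 120, 0, 0, -1],
  ],
)

```text
t: 2.15
ee_pos: [902.3, 545.9, 189.3]
orientation: [0.372, 1.477, -0.274]
ft_force: [-0.2, -0.6, -0.4]
width: 88.2
```

```bash
python3 -c "
from h import *
tilt()"
```

```text
pos [902.3 545.9 189.3] x [ 0.08   0.047 -0.996] y [0.401 0.913 0.076] yawy 1.157 q [ 0.533  1.242  0.089  0.     1.718 -0.622] t 2.15 F [-0.2 -0.6 -0.4] M [-0.04  0.03  0.01] w 88.2
```

Emit:
move_arm(
  rows=[
    [400, 240, 100, 0, -1],
  ],
)

```text
t: 2.28
ee_pos: [914.3, 552.8, 190.7]
orientation: [0.391, 1.447, -0.25]
ft_force: [-0.0, -0.9, -0.2]
width: 87.8
```

Emit:
move_arm(
  rows=[
    [400, 240, 100, 0, -1],
  ],
)

```text
t: 2.4
ee_pos: [926.6, 560.1, 194.4]
orientation: [0.411, 1.415, -0.226]
ft_force: [-0.2, 0.6, 0.1]
width: 87.8
```

```bash
python3 -c "
from h import *
tilt()
for p in [(0,42),(250,42),(510,42),(0,384),(510,384)]: print(p,onz('top',*p,0).round())"
```

```text
pos [926.6 560.1 194.4] x [ 0.15   0.09  -0.985] y [0.392 0.909 0.143] yawy 1.163 q [ 0.532  1.241  0.087  0.002  1.637 -0.624] t 2.4 F [-0.2  0.6  0.1] M [-0.03  0.04  0.01] w 87.8
(0, 42) [950. 543.   0.]
(250, 42) [938. -22.   0.]
(510, 42) [ 926. -608.    0.]
(0, 384) [216. 482.   0.]
(510, 384) [ 197. -519.    0.]
```

Emit:
move_arm(
  rows=[
    [-20, -12, 10, -0.18, -1],
    [-40, -24, 20, -0.36, -1],
    [-60, -36, 20, -0.54, -1],
    [-80, -48, 20, -0.72, -1],
    [-100, -60, 20, -0.9, -1],
    [-120, -70, 20, -1.08, -1],
    [-130, -78, 20, -1.26, -1],
    [-140, -84, 20, -1.44, -1],
    [-150, -90, 20, -1.62, -1],
    [-150, -90, 20, -1.8, -1],
    [-150, -90, 20, -1.98, -1],
    [-150, -90, 20, -2.16, -1],
  ],
)

```text
t: 3.9
ee_pos: [776.2, 470.7, 215.1]
orientation: [1.784, 0.372, -1.894]
ft_force: [0.3, -0.4, 0.7]
width: 87.3
```

```bash
python3 -c "
from h import *
tilt()"
```

```text
pos [776.2 470.7 215.1] x [-0.009 -0.174 -0.985] y [ 0.533 -0.834  0.143] yawy -1.002 q [ 0.586  0.953  0.628 -0.141  1.665  1.589] t 3.9 F [ 0.3 -0.4  0.7] M [0.04 0.15 0.05] w 87.3
```

Emit:
move_arm(
  rows=[
    [-5, 10, 0, -0.18, -1],
    [-10, 20, 0, -0.36, -1],
    [0, 40, 0, -0.54, -1],
    [10, 60, 0, -0.72, -1],
    [30, 90, 0, -0.85, -1],
    [60, 100, 0, -0.85, -1],
  ],
)

```text
t: 4.65
ee_pos: [800.1, 547.9, 199.6]
orientation: [-2.004, 0.418, 2.217]
ft_force: [0.0, -0.2, 0.3]
width: 87.7
```

```bash
python3 -c "
from h import *
tilt()"
```

```text
pos [800.1 547.9 199.6] x [-0.114 -0.093 -0.989] y [-0.274 -0.954  0.121] yawy -1.85 q [ 0.593  1.233  0.091 -0.015  1.965  2.444] t 4.65 F [ 0.  -0.2  0.3] M [0.09 0.07 0.02] w 87.7
```

Emit:
move_arm(
  rows=[
    [390, 280, 60, 0, -1],
  ],
)

```text
t: 4.78
ee_pos: [813.6, 554.7, 200.4]
orientation: [-2.032, 0.382, 2.172]
ft_force: [1.2, 0.5, 0.1]
width: 87.5
```

Emit:
move_arm(
  rows=[
    [390, 280, 60, 0, -1],
  ],
)

```text
t: 4.9
ee_pos: [825.8, 564.7, 198.7]
orientation: [-2.058, 0.346, 2.127]
ft_force: [0.1, 0.6, -0.4]
width: 87.6
```

Emit:
move_arm(
  rows=[
    [390, 280, 60, 0, -1],
  ],
)

```text
t: 5.03
ee_pos: [838.5, 574.7, 196.4]
orientation: [-2.083, 0.309, 2.08]
ft_force: [-1.4, -0.3, 0.6]
width: 87.8
```

```bash
python3 -c "
from h import *
tilt()"
```

```text
pos [838.5 574.7 196.4] x [-0.001 -0.019 -1.   ] y [-0.272 -0.962  0.019] yawy -1.847 q [ 0.594  1.235  0.086 -0.016  1.833  2.437] t 5.03 F [-1.4 -0.3  0.6] M [0.01 0.18 0.02] w 87.8
```

Emit:
move_arm(
  rows=[
    [-32, -50, 0, 0.06, -1],
    [-65, -103, 0, 0.12, -1],
    [-98, -156, 0, 0.18, -1],
    [-131, -209, 0, 0.25, -1],
    [-164, -262, 0, 0.32, -1],
    [-197, -315, 0, 0.39, -1],
    [-230, -368, 0, 0.46, -1],
    [-263, -421, 0, 0.53, -1],
    [-296, -474, 0, 0.6, -1],
    [-329, -527, 0, 0.66, -1],
    [-361, -580, 0, 0.71, -1],
    [-380, -610, 0, 0.737, -1],
  ],
)

```text
t: 6.52
ee_pos: [467.3, -24.8, 198.6]
orientation: [1.969, 0.443, -1.939]
ft_force: [0.6, -1.1, 0.0]
width: 87.9
```

```bash
python3 -c "
from h import *
R=tilt();
cv2.imwrite('pics/w1.png',get_image('wrist'));cv2.imwrite('pics/t1.png',get_image('top'))"
```

```text
pos [467.3 -24.8 198.6] x [ 0.019 -0.016 -1.   ] y [ 0.449 -0.893  0.023] yawy -1.105 q [-0.067  0.162  1.968 -0.018  0.992  1.047] t 6.53 F [ 0.6 -1.1  0. ] M [-0.09  0.06 -0.05] w 87.9
```

View pics/w1.png

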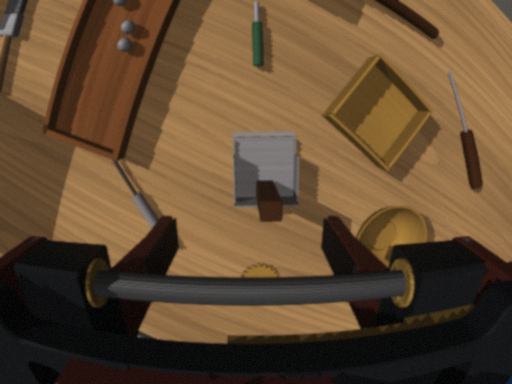

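```bash
cat >> h.py <<'E'
def wpose(o=None):
    o=o or ctrl.get_obs(); T=np.eye(4);T[:3,:3]=Ro.from_rotvec(o['orientation']).as_matrix();T[:3,3]=o['ee_pos']
    return T@np.array(calibration('wrist')['T_tool_cam'])
def wray(C,u,v):
    c=calibration('wrist');x=(u-c['cx'])/c['fx'];y=(v-c['cy'])/c['fx'];r=np.hypot(x,y)
    s=np.sin(r)/r if r>1e-9 else 1
    return C[:3,3],C[:3,:3]@np.array([x*s,-y*s,-np.cos(r)])
def wonz(C,u,v,z):
    o,d=wray(C,u,v);return o+d*(z-o[2])/d[2]
E
python3 - <<'E'
from h import *
C=wpose()
im=cv2.imread('pics/w1.png');cv2.imwrite('pics/w1c.png',cv2.resize(im[110:240,200:340],None,fx=4.5,fy=4.5,interpolation=cv2.INTER_CUBIC))
for u,v,z in[(258,182,100),(279,182,100),(234,132,6),(296,132,6),(125,45,18),(128,27,18),(120,0,18)]: print(u,v,wonz(C,u,v,z).round(1))
E
```

```text
258 182 [469.  -37.3 100. ]
279 182 [478.6 -56.9 100. ]
234 132 [497.3   6.9   6. ]
296 132 [534.2 -66.5   6. ]
125 45 [544.1 191.8  18. ]
128 27 [568.4 200.   18. ]
120 0 [600.5 232.   18. ]
```

View pics/w1c.png

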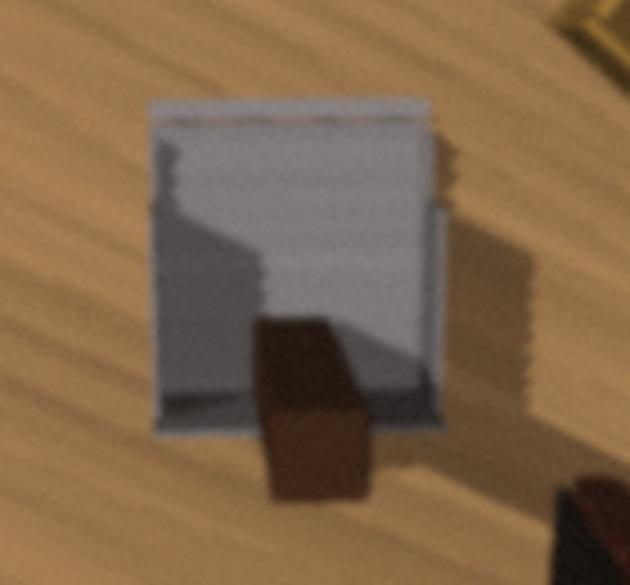

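Run:
```python
from h import *
C=wpose()
f=lambda u,v,z:wonz(C,200+u/4.5,110+v/4.5,z)[:2]
P=[f(272,410,100),f(364,410,100),f(368,500,100),f(272,500,100)]
print(np.round(P,1),np.mean(P,0).round(1))
a,b=f(151,102,3),f(431,102,3);print(a,b,(a+b)/2,np.arctan2(*(b-a)[::-1])+np.pi/2)
```

```text
[[451.7 -48.9]
 [461.1 -68.4]
 [441.5 -80. ]
 [431.6 -59.1]] [446.5 -64.1]
[496.01840171   7.0379568 ] [533.29823423 -67.26505205] [514.65831797 -30.11354763] 0.4650283274948048
```

Emit:
move_arm(
  rows=[
    [-15, -28, 0, 0, -1],
    [-21, -39, -20, 0, -1],
    [-21, -39, -60, 0, -1],
    [-21, -39, -100, 0, -1],
    [-21, -39, -125, 0, -1],
    [-21, -39, -136, 0, -1],
    [-21, -39, -136, 0, -1],
    [-21, -39, -136, 0, 0],
    [-21, -39, -136, 0, 1],
    [-21, -39, -136, 0, 1],
    [-21, -39, -136, 0, 1],
    [-21, -39, -136, 0, 1],
  ],
)

```text
t: 8.12
ee_pos: [443.9, -65.8, 62.3]
orientation: [1.97, 0.439, -1.946]
ft_force: [0.3, -0.4, -0.0]
width: 41.5
```

```bash
python3 -c "
from h import *
R=tilt();
cv2.imwrite('pics/w2.png',get_image('wrist'))"
```

```text
pos [443.9 -65.8  62.3] x [ 0.016 -0.017 -1.   ] y [ 0.444 -0.896  0.022] yawy -1.11 q [-0.163  0.369  2.105 -0.023  0.649  0.966] t 8.12 F [ 0.3 -0.4 -0. ] M [0.01 0.14 0.02] w 41.5
```

View pics/w2.png

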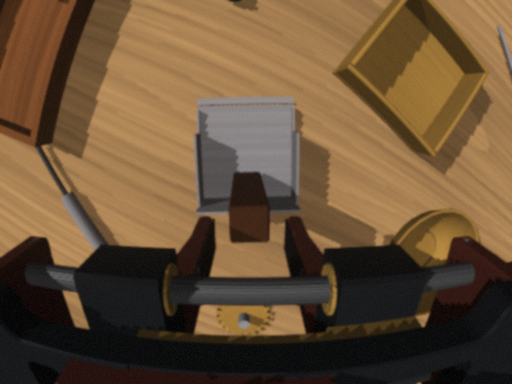

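Emit:
move_arm(
  rows=[
    [1, 1, 0, 0, 1],
    [2, 1, 0, 0, 1],
    [2, 1, 0, 0, 1],
    [2, 1, 0, 0, 1],
  ],
)

```text
t: 8.68
ee_pos: [446.6, -64.6, 63.6]
orientation: [1.97, 0.438, -1.944]
ft_force: [-5.3, 3.2, 20.6]
width: 15.7
```

```bash
python3 -c "
from h import *
R=tilt();"
```

```text
pos [446.6 -64.6  63.6] x [ 0.017 -0.017 -1.   ] y [ 0.444 -0.896  0.023] yawy -1.11 q [-0.159  0.368  2.101 -0.023  0.653  0.969] t 8.68 F [-5.3  3.2 20.6] M [0.18 0.81 0.09] w 15.7
```

```bash
python3 -c "
from h import *
cv2.imwrite('pics/w3.png',get_image('wrist'));im=get_image('scene');cv2.imwrite('pics/s3.png',cv2.resize(im[60:270,130:400],None,fx=2.9,fy=2.8,interpolation=cv2.INTER_CUBIC));tilt()"
```

```text
pos [446.6 -64.6  63.6] x [ 0.018 -0.017 -1.   ] y [ 0.444 -0.896  0.023] yawy -1.11 q [-0.159  0.368  2.101 -0.023  0.653  0.969] t 8.78 F [-5.2  4.8 22. ] M [0.27 0.82 0.07] w 15.8
```

View pics/w3.png

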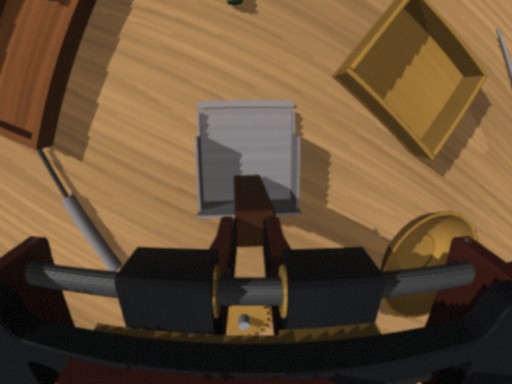

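View pics/s3.png

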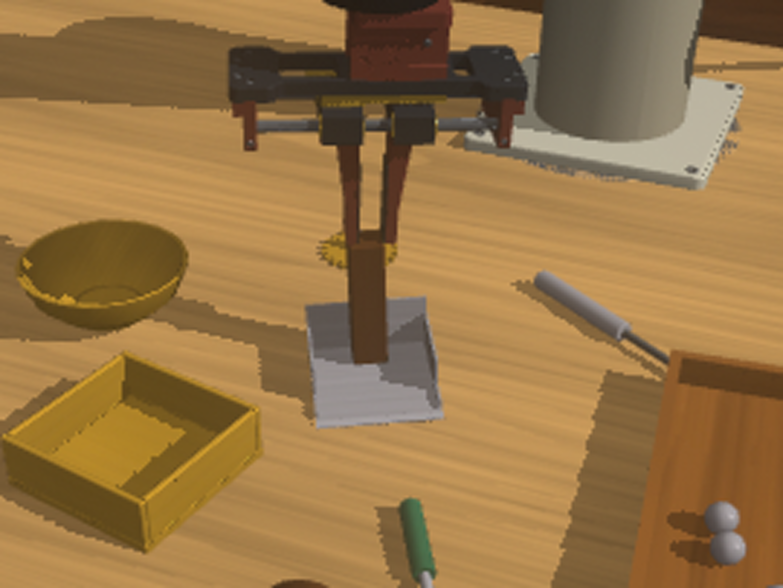

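```bash
python3 -c "
from h import *
o=ctrl.get_obs();R=Ro.from_rotvec(o['orientation']).as_matrix();p=o['ee_pos']
im=cv2.imread('pics/s3.png')
def pp(P):
    u,v=proj('scene',P);return ((u-130)*2.9,(v-60)*2.8)
for n,P in dict(tcp=p,grasp=p-19*R[:,0],l=p+44*R[:,1],r=p-44*R[:,1],posttop=[446,-64,100],postbot=[446,-64,0],lip=[515,-30,0]).items():
    x=pp(P);print(n,np.round(x));cv2.circle(im,(int(x[0]),int(x[1])),3,(0,255,0),-1)
cv2.imwrite('pics/s3m.png',im[:450,200:520])
"
```

```text
tcp [368. 280.]
grasp [369. 257.]
l [303. 282.]
r [433. 279.]
posttop [370. 235.]
postbot [369. 354.]
lip [378. 420.]
```

View pics/s3m.png

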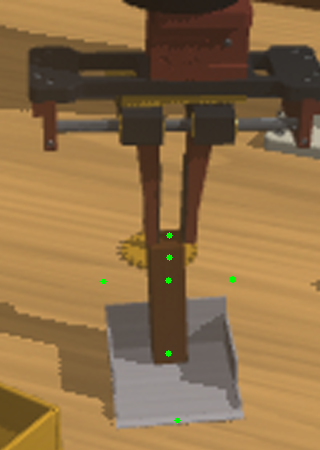

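```bash
python3 -c "
from h import *
im=cv2.imread('pics/w3.png');cv2.imwrite('pics/w3c.png',cv2.resize(im[165:320,180:320],None,fx=4,fy=3.8,interpolation=cv2.INTER_CUBIC))
im=cv2.imread('pics/w2.png');cv2.imwrite('pics/w2c.png',cv2.resize(im[165:320,160:340],None,fx=4,fy=3.8,interpolation=cv2.INTER_CUBIC))
"
```

```text
(no output)
```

View pics/w3c.png

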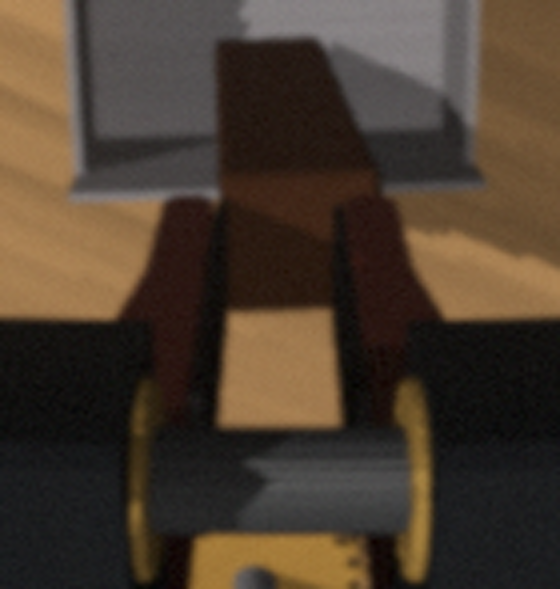

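View pics/w2c.png

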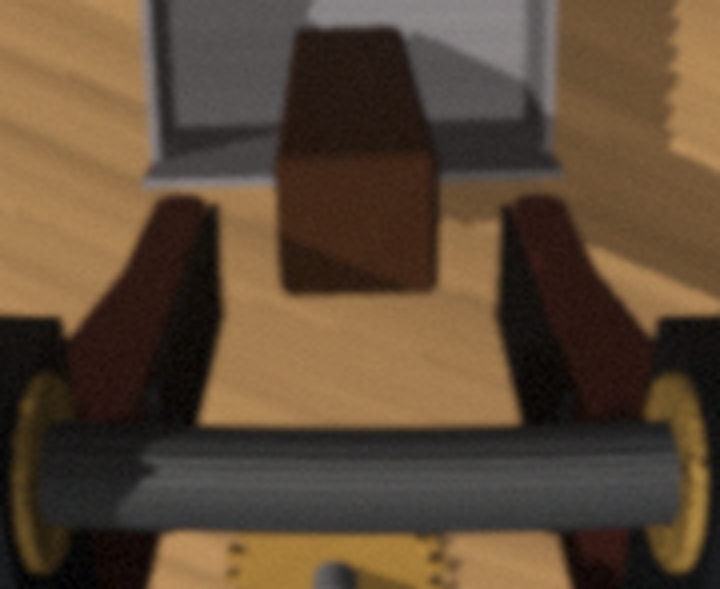

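Emit:
move_arm(
  rows=[
    [0, 0, 10, 0, 1],
    [0, 0, 20, 0, 1],
    [0, 0, 30, 0, 1],
    [0, 0, 40, 0, 1],
    [0, 0, 40, 0, 1],
  ],
)

```text
t: 9.4
ee_pos: [447.3, -64.7, 104.5]
orientation: [1.972, 0.438, -1.942]
ft_force: [0.6, -0.3, -0.4]
width: 0.1
```

```bash
python3 -c "
from h import *
tilt()
cv2.imwrite('pics/w4.png',get_image('wrist'));im=get_image('scene');cv2.imwrite('pics/s4.png',cv2.resize(im[60:270,130:400],None,fx=2.9,fy=2.8,interpolation=cv2.INTER_CUBIC));tilt()"
```

```text
pos [447.3 -64.7 104.5] x [ 0.019 -0.017 -1.   ] y [ 0.444 -0.896  0.024] yawy -1.11 q [-0.159  0.29   2.078 -0.021  0.752  0.966] t 9.4 F [ 0.6 -0.3 -0.4] M [-0.01  0.14 -0.01] w 0.1
pos [446.6 -64.6 103.7] x [ 0.018 -0.017 -1.   ] y [ 0.444 -0.896  0.023] yawy -1.11 q [-0.159  0.291  2.079 -0.02   0.752  0.966] t 9.5 F [-0.5  0.3 -0.4] M [-0.02  0.18 -0.01] w 0.6
```

View pics/w4.png

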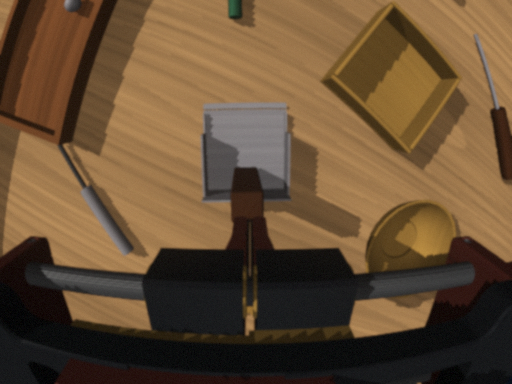

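View pics/s4.png

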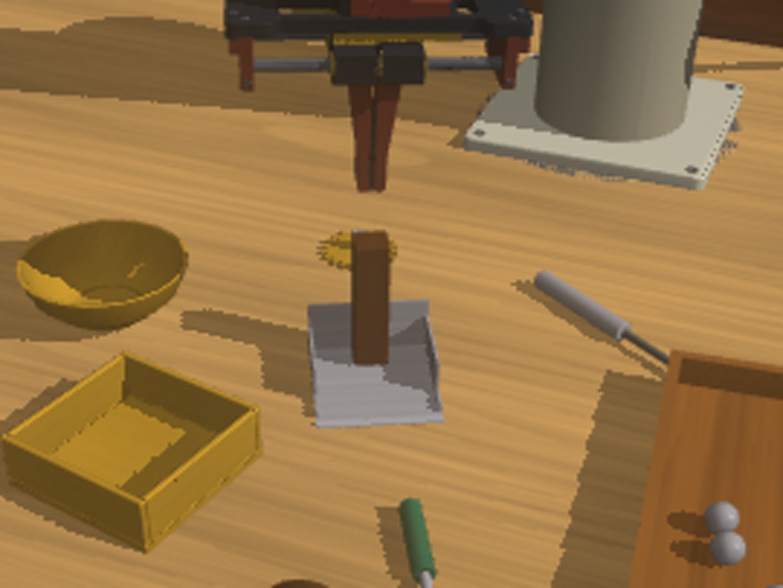

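```bash
python3 -c "
from h import *
im=cv2.imread('pics/w4.png');cv2.imwrite('pics/w4c.png',cv2.resize(im[165:320,180:320],None,fx=4,fy=3.8,interpolation=cv2.INTER_CUBIC))
o1,d1=ray(calibration('scene'),257.9,127.9)
for z in (104,120,137,150): print(z,(o1+d1*(z-o1[2])/d1[2]).round(1))
tp=get_image('top');cv2.imwrite('pics/t4.png',tp);cv2.imwrite('pics/t4c.png',cv2.resize(tp[195:345,205:355],None,fx=4,fy=4,interpolation=cv2.INTER_CUBIC))
print(proj('top',[446.6,-64.6,104]))
"
```

```text
104 [393.5 -84.2 104. ]
120 [420.7 -73.5 120. ]
137 [449.6 -62.2 137. ]
150 [471.7 -53.5 150. ]
(np.float64(276.50040914552653), np.float64(256.5122960107285))
```

View pics/w4c.png

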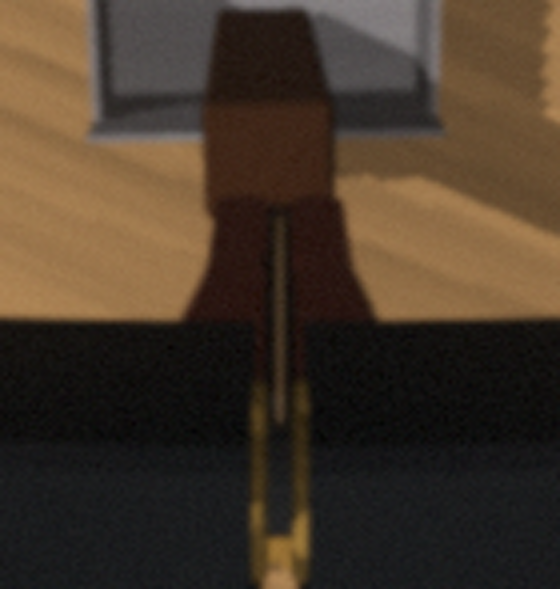

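View pics/t4c.png

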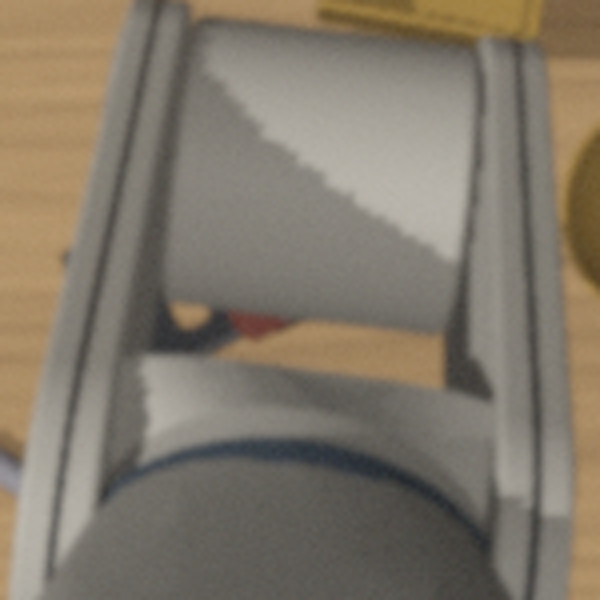

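Run:
```python
from h import *
C=wpose()
f=lambda u,v,z:wonz(C,180+u/4,165+v/3.8,z)[:2]
P=[f(205,102,100),f(333,102,100)];print(np.round(P,1),np.mean(P,0))
g=lambda u,v,z:wonz(C,u,v,z)[:2]
a,b=g(204,104,3),g(287,104,3);print(a,b,(a+b)/2,np.arctan2(*(b-a)[::-1])+np.pi/2)
```

```text
[[454.1 -46.6]
 [464.1 -67. ]] [459.12656631 -56.81155693]
[498.38087897   9.24061645] [535.2369223  -65.42467388] [516.80890063 -28.09202871] 0.4585280397328013
```

Emit:
move_arm(
  rows=[
    [1, 2, 0, 0, 0],
    [1, 2, 0, 0, 0],
    [1, 2, 0, 0, 0],
    [1, 2, 0, 0, 0],
    [1, 2, 0, 0, 0],
    [1, 2, -20, 0, 0],
    [1, 2, -45, 0, 0],
  ],
)

```text
t: 10.42
ee_pos: [448.2, -62.7, 58.5]
orientation: [1.972, 0.438, -1.942]
ft_force: [0.7, 0.2, -0.7]
width: 43.7
```

```bash
python3 -c "
from h import *
tilt()
cv2.imwrite('pics/w5.png',get_image('wrist'));im=get_image('scene');cv2.imwrite('pics/s5.png',cv2.resize(im[60:270,130:400],None,fx=2.9,fy=2.8,interpolation=cv2.INTER_CUBIC))"
```

```text
pos [448.2 -62.7  58.5] x [ 0.019 -0.017 -1.   ] y [ 0.444 -0.896  0.024] yawy -1.11 q [-0.154  0.379  2.101 -0.024  0.639  0.974] t 10.43 F [ 0.7  0.2 -0.7] M [-0.01  0.12  0.02] w 43.7
```

View pics/s5.png

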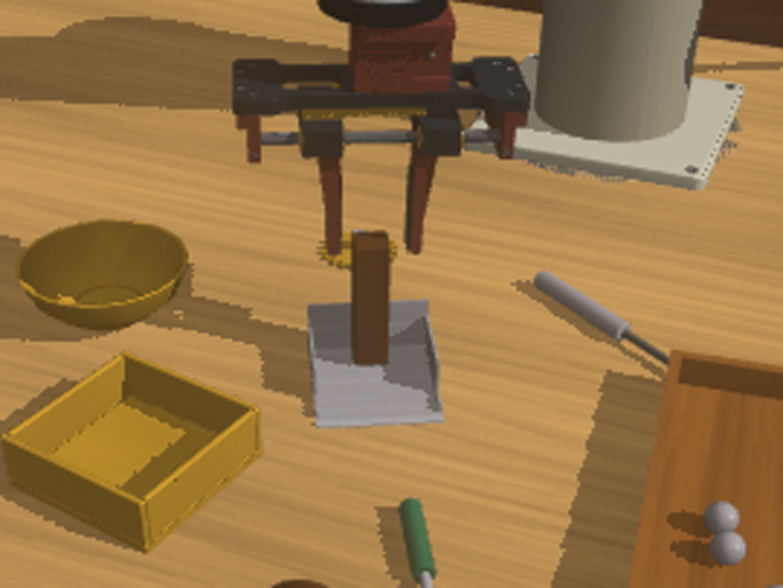

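Emit:
move_arm(
  rows=[
    [0, 0, -15, 0, 0],
    [0, 0, -30, 0, 0],
    [0, 0, -30, 0, 0],
    [0, 0, -30, 0, 1],
    [0, 0, -30, 0, 1],
    [0, 0, -30, 0, 1],
    [0, 0, -30, 0, 1],
  ],
)

```text
t: 11.4
ee_pos: [446.3, -62.5, 27.2]
orientation: [1.968, 0.44, -1.947]
ft_force: [0.1, -1.6, 3.2]
width: 24.3
```

```bash
python3 -c "
from h import *
tilt()
im=get_image('scene');cv2.imwrite('pics/s6.png',cv2.resize(im[60:270,130:400],None,fx=2.9,fy=2.8,interpolation=cv2.INTER_CUBIC))"
```

```text
pos [446.3 -62.5  27.2] x [ 0.015 -0.017 -1.   ] y [ 0.444 -0.896  0.021] yawy -1.11 q [-0.155  0.444  2.113 -0.026  0.568  0.978] t 11.4 F [ 0.1 -1.6  3.2] M [-0.15  0.06 -0.02] w 24.3
```

View pics/s6.png

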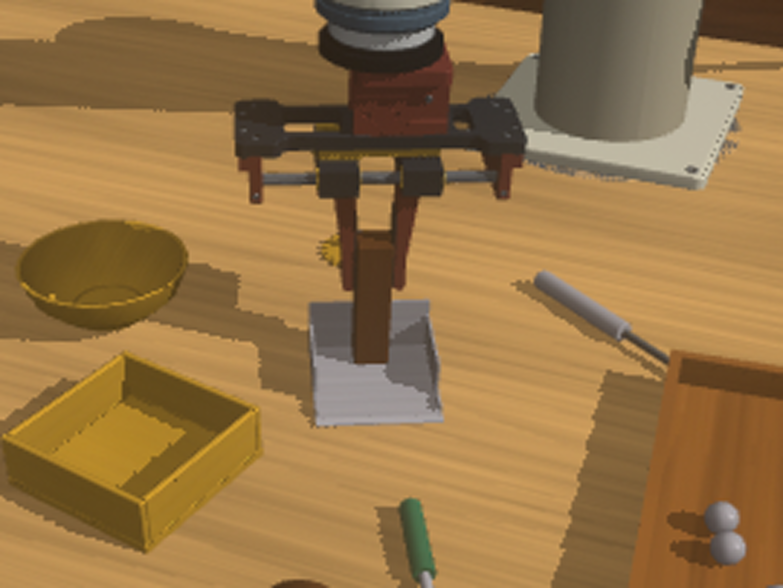

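Emit:
move_arm(
  rows=[
    [0, 0, 15, 0, 1],
    [0, 10, 40, 0, 1],
    [-3, 50, 60, -0.06, 1],
    [-6, 95, 60, -0.12, 1],
    [-8, 140, 60, -0.18, 1],
    [-10, 185, 60, -0.24, 1],
    [-12, 225, 60, -0.3, 1],
    [-14, 250, 60, -0.34, 1],
    [-15, 262, 60, -0.354, 1],
    [-15, 264, 60, -0.354, 1],
    [-15, 264, 60, -0.354, 1],
  ],
)

```text
t: 12.82
ee_pos: [431.0, 201.2, 87.5]
orientation: [2.163, 0.093, -2.149]
ft_force: [-0.1, -0.7, -2.6]
width: 24.3
```

```bash
python3 -c "
from h import *
tilt();C=wpose();np.save('C7.npy',C)
cv2.imwrite('pics/w7.png',get_image('wrist'));cv2.imwrite('pics/s7.png',get_image('scene'))"
```

```text
pos [431.  201.2  87.5] x [ 0.008 -0.021 -1.   ] y [ 0.107 -0.994  0.021] yawy -1.464 q [ 0.428  0.361  2.022 -0.032  0.761  1.915] t 12.82 F [-0.1 -0.7 -2.6] M [-0.    0.22  0.01] w 24.3
```

View pics/w7.png

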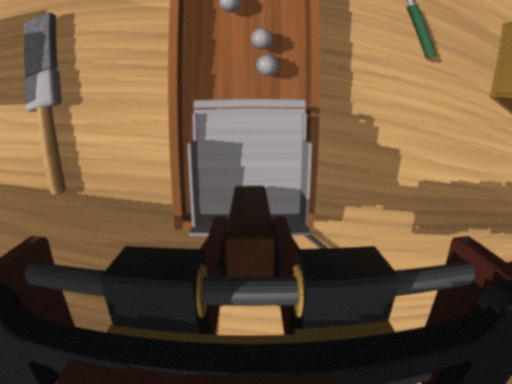

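View pics/s7.png

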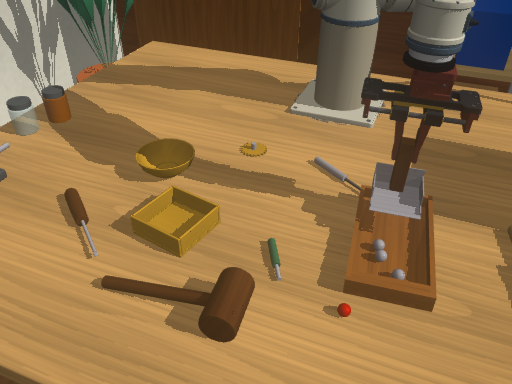

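Run:
```python
from h import *
C=np.load('C7.npy')
im=cv2.imread('pics/w7.png')
f=np.array([np.cos(.1075),np.sin(.1075)]);l=np.array([-f[1],f[0]]);c=np.array([519,211.1])
def S(n,u,v,z):
    p=wonz(C,u,v,z)[:2]-c;print(n,(u,v),'fwd %.1f left %.1f'%(p@f,p@l))
S('OL',177,30,30);S('OR',319,30,30);S('OL',172,150,30);S('OR',318,105,30)
S('lipL',195,101,60);S('lipR',305,101,60);S('b',268,65,18);S('b',262,38,18);S('b',230,3,18)
cv2.imwrite('pics/w7c.png',cv2.resize(im[0:250,140:360],None,fx=3,fy=2.4,interpolation=cv2.INTER_CUBIC))
```

```text
OL (177, 30) fwd 57.3 left 61.2
OR (319, 30) fwd 57.8 left -62.7
OL (172, 150) fwd -49.9 left 66.9
OR (318, 105) fwd -10.5 left -61.5
lipL (195, 101) fwd -8.6 left 40.3
lipR (305, 101) fwd -8.5 left -43.5
b (268, 65) fwd 25.2 left -18.5
b (262, 38) fwd 50.6 left -13.2
b (230, 3) fwd 85.4 left 15.6
```

View pics/w7c.png

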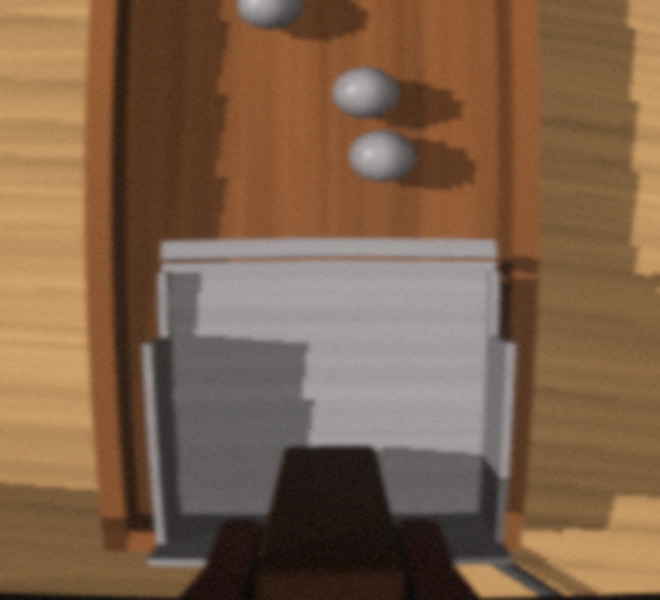

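Emit:
move_arm(
  rows=[
    [0, 1, -15, 0, 1],
    [0, 1, -30, 0, 1],
    [0, 1, -42, 0, 1],
    [0, 1, -48, 0, 1],
    [0, 1, -51, 0, 1],
    [0, 1, -52, 0, 1],
    [0, 1, -52, 0, 1],
  ],
)

```text
t: 13.8
ee_pos: [431.4, 202.1, 35.6]
orientation: [2.164, 0.092, -2.149]
ft_force: [-0.8, 0.1, -0.9]
width: 23.8
```

```bash
python3 -c "
from h import *
tilt()"
```

```text
pos [431.4 202.1  35.6] x [ 0.008 -0.021 -1.   ] y [ 0.106 -0.994  0.021] yawy -1.464 q [ 0.429  0.458  2.043 -0.037  0.642  1.923] t 13.8 F [-0.8  0.1 -0.9] M [0.01 0.18 0.04] w 23.8
```

Emit:
move_arm(
  rows=[
    [8, 1, 0, 0, 1],
    [16, 2, 0, 0, 1],
    [24, 3, 0, 0, 1],
    [32, 3, 0, 0, 1],
    [40, 4, 0, 0, 1],
    [48, 5, 0, 0, 1],
    [56, 6, 0, 0, 1],
    [64, 7, 0, 0, 1],
    [72, 8, 0, 0, 1],
    [79, 9, 0, 0, 1],
    [86, 9, 0, 0, 1],
    [92, 10, 0, 0, 1],
  ],
)

```text
t: 15.3
ee_pos: [523.8, 212.0, 35.6]
orientation: [2.164, 0.092, -2.149]
ft_force: [0.5, -0.3, -2.7]
width: 23.8
```

```bash
python3 -c "
from h import *
tilt();C=wpose();np.save('C8.npy',C)
im=get_image('wrist')
cv2.imwrite('pics/w8c.png',cv2.resize(im[0:250,140:360],None,fx=3,fy=2.4,interpolation=cv2.INTER_CUBIC))"
```

```text
pos [523.8 212.   35.6] x [ 0.008 -0.021 -1.   ] y [ 0.106 -0.994  0.021] yawy -1.465 q [ 0.377  0.551  1.849 -0.033  0.742  1.866] t 15.3 F [ 0.5 -0.3 -2.7] M [ 0.02  0.2  -0.04] w 23.8
```

View pics/w8c.png

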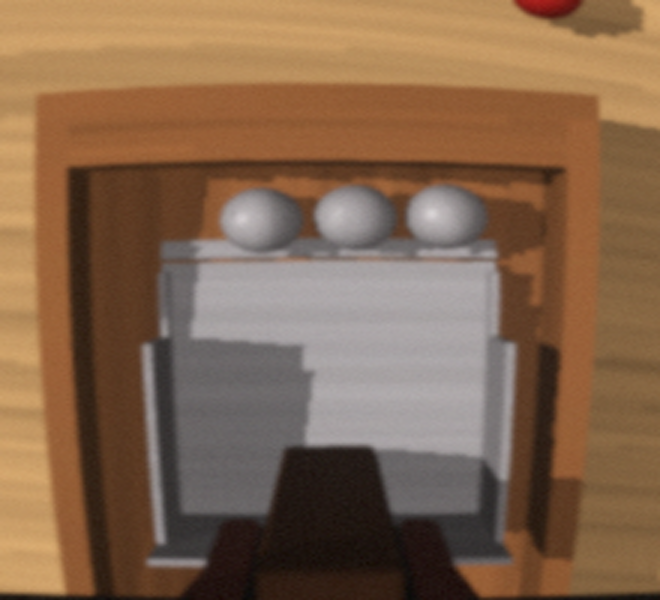

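Emit:
move_arm(
  rows=[
    [4, 0, -0.5, 0, 1],
    [8, 1, -0.7, 0, 1],
    [12, 1, -0.7, 0, 1],
    [16, 2, -0.7, 0, 1],
    [20, 2, -0.7, 0, 1],
  ],
)

```text
t: 15.98
ee_pos: [543.7, 214.0, 35.3]
orientation: [2.163, 0.092, -2.15]
ft_force: [-3.5, -0.9, 2.9]
width: 23.8
```

```bash
python3 -c "
from h import *
tilt()
im=get_image('wrist')
cv2.imwrite('pics/w9c.png',cv2.resize(im[0:250,140:360],None,fx=3,fy=2.4,interpolation=cv2.INTER_CUBIC))"
```

```text
pos [543.7 214.   35.3] x [ 0.007 -0.021 -1.   ] y [ 0.106 -0.994  0.021] yawy -1.465 q [ 0.368  0.572  1.805 -0.032  0.765  1.855] t 15.97 F [-3.5 -0.9  2.9] M [0.09 0.82 0.17] w 23.8
```

View pics/w9c.png

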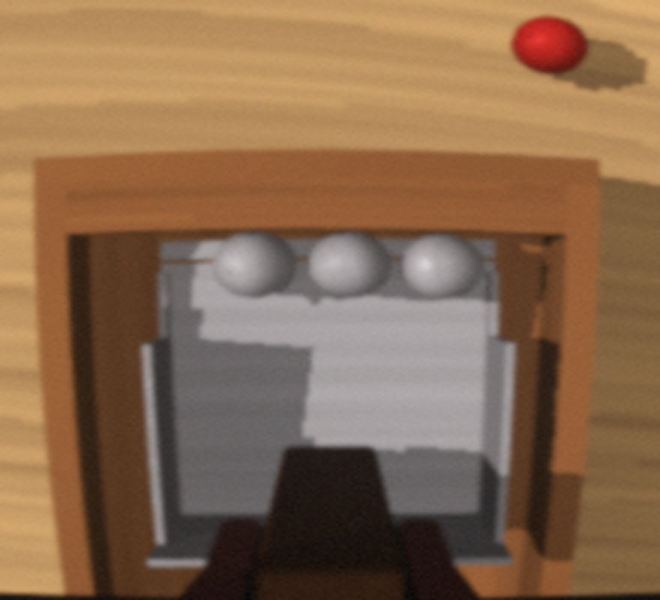

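Emit:
move_arm(
  rows=[
    [4, 0, 0, 0, 1],
    [8, 1, 0, 0, 1],
    [10, 1, 0, 0, 1],
    [10, 1, 0, 0, 1],
  ],
)

```text
t: 16.52
ee_pos: [555.2, 215.4, 35.3]
orientation: [2.166, 0.092, -2.148]
ft_force: [-1.1, -1.0, 0.2]
width: 23.7
```

```bash
python3 -c "
from h import *
tilt()
im=get_image('wrist')
cv2.imwrite('pics/w10c.png',cv2.resize(im[0:250,140:360],None,fx=3,fy=2.4,interpolation=cv2.INTER_CUBIC))"
```

```text
pos [555.2 215.4  35.3] x [ 0.009 -0.02  -1.   ] y [ 0.106 -0.994  0.021] yawy -1.465 q [ 0.363  0.584  1.781 -0.031  0.775  1.85 ] t 16.52 F [-1.1 -1.   0.2] M [0.17 0.59 0.04] w 23.7
```

View pics/w10c.png

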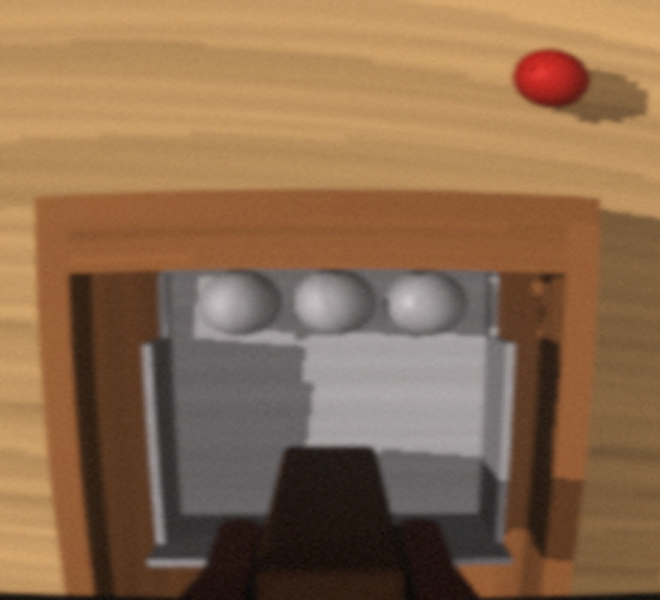

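Emit:
move_arm(
  rows=[
    [-2, 0, 0, 0, 1],
    [-5, -1, 0, 0, 1],
    [-9, -1, 0, 0, 1],
    [-13, -1, 0, 0, 1],
    [-17, -2, 0, 0, 1],
    [-21, -2, 0, 0, 1],
    [-25, -3, 0, 0, 1],
    [-28, -3, 0, 0, 1],
    [-30, -3, 0, 0, 1],
  ],
)

```text
t: 17.7
ee_pos: [525.0, 212.3, 35.3]
orientation: [2.166, 0.092, -2.148]
ft_force: [0.6, -0.0, -2.6]
width: 23.7
```

```bash
python3 -c "
from h import *
tilt()
im=get_image('wrist')
cv2.imwrite('pics/w11c.png',cv2.resize(im[0:250,140:360],None,fx=3,fy=2.4,interpolation=cv2.INTER_CUBIC))"
```

```text
pos [525.  212.3  35.3] x [ 0.009 -0.02  -1.   ] y [ 0.106 -0.994  0.021] yawy -1.465 q [ 0.377  0.552  1.848 -0.033  0.741  1.866] t 17.7 F [ 0.6 -0.  -2.6] M [ 0.02 -0.01 -0.03] w 23.7
```

View pics/w11c.png

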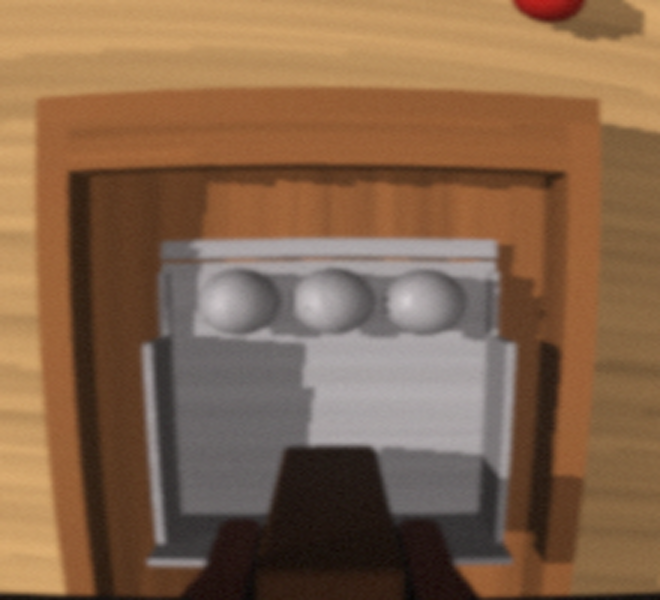

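Emit:
move_arm(
  rows=[
    [0, 0, 5, 0, 1],
    [0, 0, 15, 0, 1],
    [0, 0, 27, 0, 1],
    [0, 0, 39, 0, 1],
    [0, 0, 51, 0, 1],
    [0, 0, 60, 0, 1],
    [0, 0, 63, 0, 1],
    [0, 0, 63, 0, 1],
    [0, 0, 63, 0, 1],
  ],
)

```text
t: 18.88
ee_pos: [524.5, 212.2, 97.8]
orientation: [2.165, 0.092, -2.149]
ft_force: [-0.0, -1.1, -3.7]
width: 23.9
```

```bash
python3 -c "
from h import *
tilt()
im=get_image('wrist')
cv2.imwrite('pics/w12c.png',cv2.resize(im[0:250,140:360],None,fx=3,fy=2.4,interpolation=cv2.INTER_CUBIC))"
```

```text
pos [524.5 212.2  97.8] x [ 0.008 -0.02  -1.   ] y [ 0.106 -0.994  0.021] yawy -1.465 q [ 0.377  0.455  1.823 -0.029  0.864  1.86 ] t 18.88 F [-0.  -1.1 -3.7] M [ 0.03  0.25 -0.03] w 23.9
```

View pics/w12c.png

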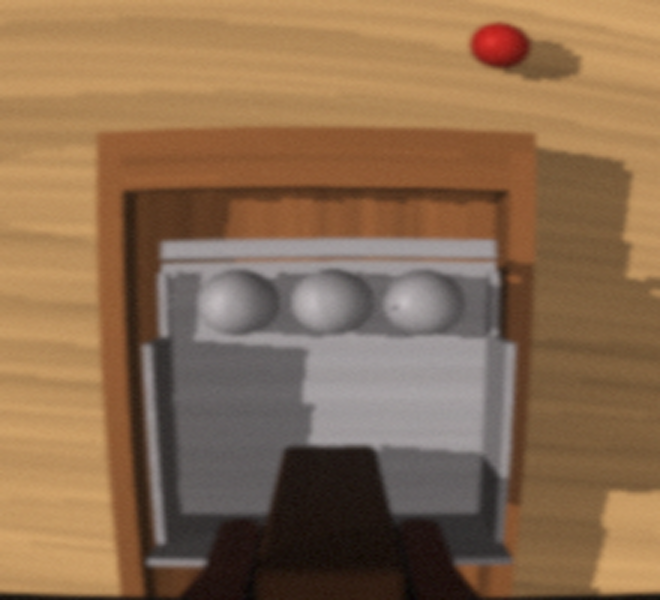

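Run:
```python
from h import *
im=cv2.imread('pics/top0.png');hsv=cv2.cvtColor(im,cv2.COLOR_BGR2HSV)
print(hsv[230,390],hsv[248,376],hsv[250,330])
m=((hsv[...,1]>165)&(hsv[...,0]>15)&(hsv[...,0]<40)).astype(np.uint8);m[:, :335]=0;m[:205]=0;m[295:]=0;m[:,420:]=0
m=cv2.morphologyEx(m,cv2.MORPH_OPEN,np.ones((3,3)))
cs,_=cv2.findContours(m,0,2);c=max(cs,key=cv2.contourArea)
(x,y),r=cv2.minEnclosingCircle(c);print(x,y,r,cv2.fitEllipse(c),cv2.contourArea(c));print(onz('top',x,y,45),r*0+np.linalg.norm(onz('top',x+r,y,45)-onz('top',x-r,y,45)))
o=im.copy();cv2.circle(o,(int(x+.5),int(y+.5)),int(r),(255,0,0),1);cv2.imwrite('pics/bowl.png',cv2.resize(o[190:310,310:440],None,fx=4,fy=4))
# dish corners
m=((hsv[...,1]>165)&(hsv[...,0]>15)&(hsv[...,0]<40)).astype(np.uint8);m[:,:270]=0;m[:135]=0;m[212:]=0;m[:,352:]=0
cs,_=cv2.findContours(m,0,2);c=max(cs,key=cv2.contourArea);b=cv2.boxPoints(cv2.minAreaRect(c))
for p in b: print('dish',p,onz('top',*p,40)[:2].round())
```

```text
[ 20 155 155] [ 20 151 159] [ 17 109 157]Traceback (most recent call last):
  File "<stdin>", line 6, in <module>
ValueError: max() iterable argument is empty
```

Run:
```python
from h import *
im=cv2.imread('pics/top0.png');hsv=cv2.cvtColor(im,cv2.COLOR_BGR2HSV)
def mk(x0,x1,y0,y1):
    m=np.zeros(im.shape[:2],np.uint8);m[y0:y1,x0:x1]=((hsv[...,1]>132)&(hsv[...,0]>15)&(hsv[...,0]<40))[y0:y1,x0:x1]
    m=cv2.morphologyEx(m,cv2.MORPH_OPEN,np.ones((3,3)));cs,_=cv2.findContours(m,0,2);return max(cs,key=cv2.contourArea)
c=mk(335,425,205,295)
(x,y),r=cv2.minEnclosingCircle(c);print(x,y,r,cv2.fitEllipse(c),cv2.contourArea(c));print(onz('top',x,y,45),np.linalg.norm(onz('top',x+r,y,45)-onz('top',x-r,y,45)))
o=im.copy();cv2.circle(o,(int(x+.5),int(y+.5)),int(r),(255,0,0),1);cv2.imwrite('pics/bowl.png',cv2.resize(o[190:310,310:440],None,fx=4,fy=4))
c=mk(270,352,135,212);b=cv2.boxPoints(cv2.minAreaRect(c))
for p in b: print('dish',p,onz('top',*p,40)[:2].round())
```

```text
376.6210632324219 248.2354278564453 31.96592140197754 ((376.1511535644531, 248.42300415039062), (59.03578186035156, 62.27341842651367), 129.60897827148438) 2874.0
[ 463.77104663 -265.38393694   45.        ] 126.31919204938418
dish [283.264 199.048] [568. -84.]
dish [293.152 144.664] [ 682. -108.]
dish [347.624 154.568] [ 659. -220.]
dish [337.736 208.952] [ 545. -194.]
```

View pics/bowl.png

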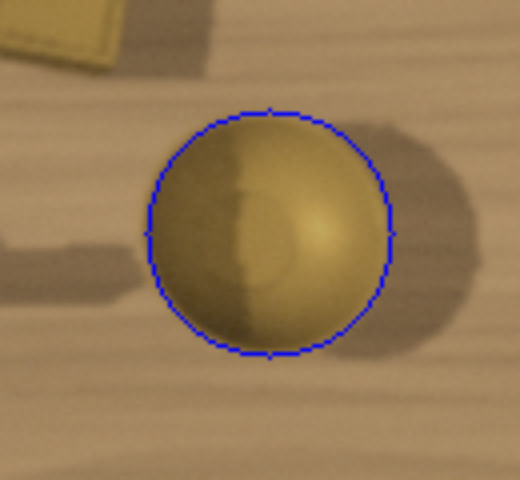

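Emit:
move_arm(
  rows=[
    [-1, -4, 0, 0, 1],
    [-2, -12, 0, 0, 1],
    [-5, -26, 0, 0, 1],
    [-9, -45, 0, 0, 1],
    [-14, -70, 0, 0, 1],
    [-20, -100, 0, 0, 1],
    [-27, -131, 0, 0, 1],
    [-33, -162, 0, 0, 1],
    [-39, -192, 0, 0, 1],
    [-44, -217, 0, 0, 1],
    [-48, -233, 0, 0, 1],
    [-49, -240, 0, 0, 1],
  ],
)

```text
t: 20.42
ee_pos: [475.0, -28.9, 97.9]
orientation: [2.165, 0.091, -2.15]
ft_force: [-0.3, -0.1, -2.9]
width: 24.0
```

```bash
python3 -c "
from h import *
tilt()
im=get_image('wrist')
cv2.imwrite('pics/w13.png',im)"
```

```text
pos [475.  -28.9  97.9] x [ 0.008 -0.02  -1.   ] y [ 0.105 -0.994  0.021] yawy -1.466 q [-0.071  0.338  2.024 -0.028  0.771  1.415] t 20.43 F [-0.3 -0.1 -2.9] M [ 0.01  0.26 -0.03] w 24.0
```

View pics/w13.png

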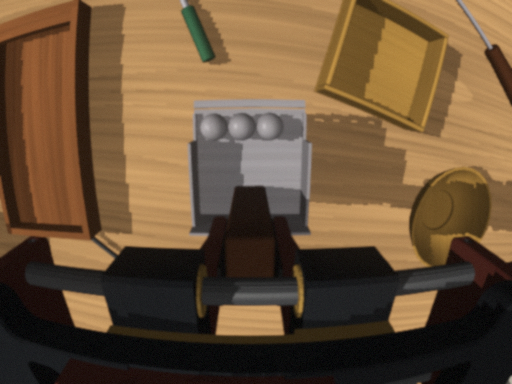

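Emit:
move_arm(
  rows=[
    [-1, -4, 0, 0, 1],
    [-2, -12, 0, 0, 1],
    [-5, -26, 0, 0, 1],
    [-9, -46, 0, 0, 1],
    [-14, -72, 0, 0, 1],
    [-20, -103, 0, 0, 1],
    [-27, -135, 0, 0, 1],
    [-33, -167, 0, 0, 1],
    [-39, -198, 0, 0, 1],
    [-44, -224, 0, 0, 1],
    [-48, -240, 0, 0, 1],
    [-49, -247, 0, 0, 1],
  ],
)

```text
t: 21.98
ee_pos: [425.7, -276.7, 97.8]
orientation: [2.166, 0.09, -2.15]
ft_force: [0.1, 0.5, -2.6]
width: 23.9
```

Emit:
move_arm(
  rows=[
    [0, 0, -5, 0, 1],
    [0, 0, -11, 0, 1],
    [0, 0, -16, 0, 1],
    [0, 0, -17, 0, 1],
    [0, 0, -17, 0, 1],
  ],
)

```text
t: 22.6
ee_pos: [425.8, -276.5, 80.7]
orientation: [2.165, 0.091, -2.15]
ft_force: [-0.2, -0.1, -3.6]
width: 23.9
```

```bash
python3 -c "
from h import *
tilt()
im=get_image('wrist')
cv2.imwrite('pics/w14.png',im);cv2.imwrite('pics/s14.png',get_image('scene'))"
```

```text
pos [ 425.8 -276.5   80.7] x [ 0.008 -0.02  -1.   ] y [ 0.104 -0.994  0.021] yawy -1.466 q [-0.591  0.403  1.972 -0.018  0.749  0.888] t 22.6 F [-0.2 -0.1 -3.6] M [ 0.    0.17 -0.02] w 23.9
```

View pics/w14.png

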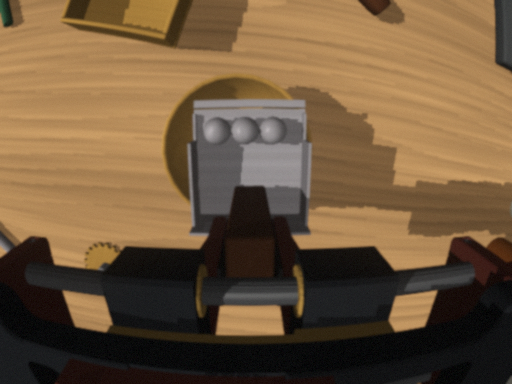

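View pics/s14.png

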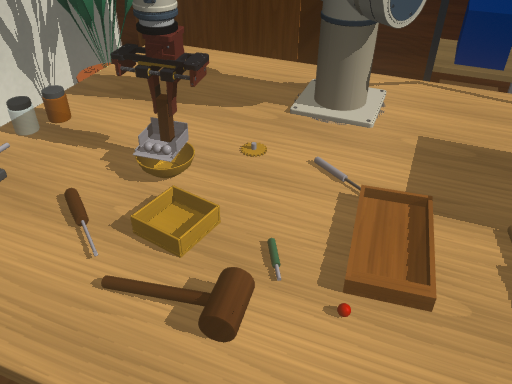

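Emit:
move_arm(
  rows=[
    [0, 2, 0, 0, 1],
    [0, 4, 0, 0, 1],
    [0, 4, 0, 0, 1],
    [-62, -3, 0, 0, 1],
    [-80, -5, 0, 0, 1],
    [-80, -5, 0, 0, 1],
    [-80, -5, 0, 0, 1],
  ],
)

```text
t: 23.58
ee_pos: [347.3, -282.5, 81.4]
orientation: [2.167, 0.088, -2.148]
ft_force: [-0.2, -0.2, -1.5]
width: 23.5
```

```bash
python3 -c "
from h import *
tilt()
im=get_image('wrist')
cv2.imwrite('pics/w15.png',im);im=get_image('scene');cv2.imwrite('pics/s15.png',cv2.resize(im[80:220,80:260],None,fx=4,fy=4,interpolation=cv2.INTER_CUBIC))"
```

```text
pos [ 347.3 -282.5   81.4] x [ 0.01  -0.022 -1.   ] y [ 0.104 -0.994  0.023] yawy -1.467 q [-0.702  0.328  2.1   -0.016  0.691  0.777] t 23.57 F [-0.2 -0.2 -1.5] M [0.03 0.15 0.02] w 23.5
```

View pics/w15.png

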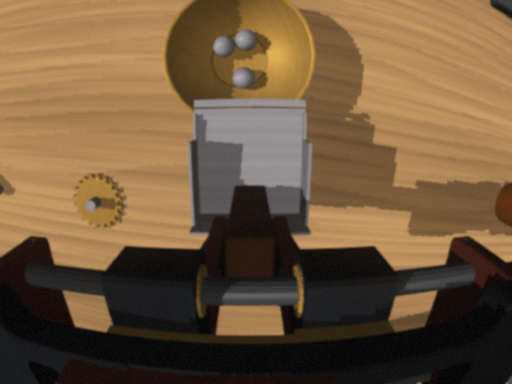

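View pics/s15.png

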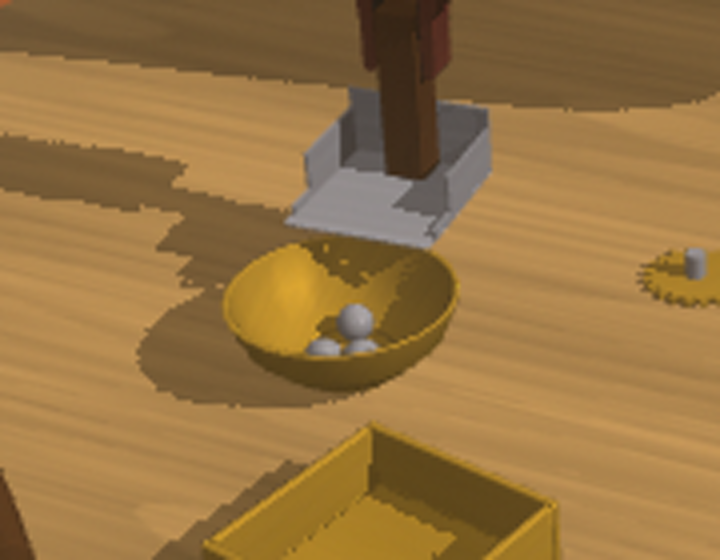

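Emit:
move_arm(
  rows=[
    [0, 5, 15, 0, 1],
    [8, 20, 35, 0, 1],
    [20, 50, 40, 0, 1],
    [35, 85, 40, 0, 1],
    [52, 125, 40, 0, 1],
    [69, 165, 40, 0, 1],
    [83, 198, 40, 0, 1],
    [91, 217, 40, 0, 1],
    [93, 222, 40, 0, 1],
    [93, 222, 20, 0, 1],
    [93, 222, -5, 0, 1],
    [93, 222, -25, 0, 1],
  ],
)

```text
t: 25.18
ee_pos: [440.2, -60.6, 55.9]
orientation: [2.166, 0.089, -2.148]
ft_force: [0.4, -0.8, -2.5]
width: 23.7
```

```bash
python3 -c "
from h import *
tilt()"
```

```text
pos [440.2 -60.6  55.9] x [ 0.01  -0.022 -1.   ] y [ 0.104 -0.994  0.022] yawy -1.466 q [-0.148  0.379  2.113 -0.033  0.637  1.345] t 25.18 F [ 0.4 -0.8 -2.5] M [-0.    0.19 -0.05] w 23.7
```

Lower the remaining ~28 mm to the height at which it was grasped, in small steps.

Emit:
move_arm(
  rows=[
    [0, 0, -12, 0, 1],
    [0, 0, -20, 0, 1],
    [0, 0, -25, 0, 1],
    [0, 0, -27, 0, 1],
    [0, 0, -28, 0, 1],
    [0, 0, -28, 0, 1],
  ],
)

```text
t: 25.92
ee_pos: [440.3, -60.5, 28.1]
orientation: [2.167, 0.089, -2.147]
ft_force: [0.6, 0.6, -2.7]
width: 23.9
```

```bash
python3 -c "
from h import *
tilt()
im=get_image('scene');cv2.imwrite('pics/s16.png',cv2.resize(im[60:270,130:400],None,fx=2.9,fy=2.8,interpolation=cv2.INTER_CUBIC))"
```

```text
pos [440.3 -60.5  28.1] x [ 0.01  -0.022 -1.   ] y [ 0.105 -0.994  0.022] yawy -1.466 q [-0.148  0.437  2.123 -0.037  0.568  1.349] t 25.93 F [ 0.6  0.6 -2.7] M [-0.02  0.16 -0.02] w 23.9
```

View pics/s16.png

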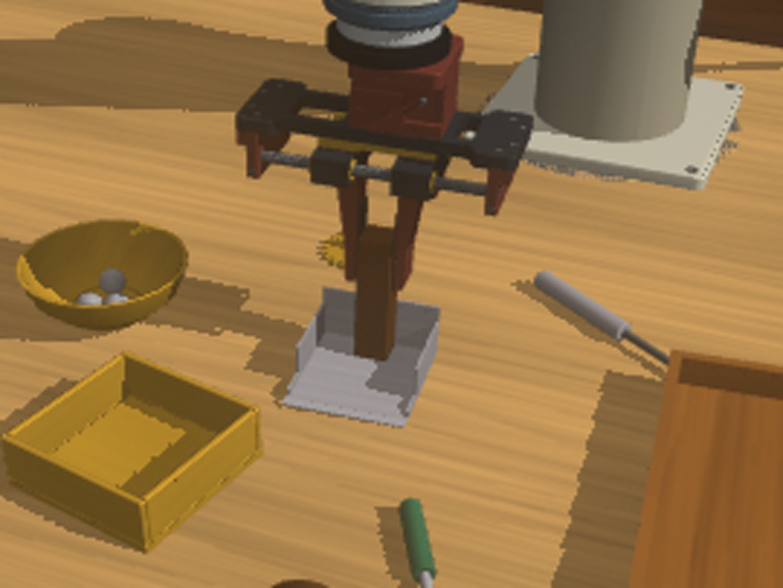

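Emit:
move_arm(
  rows=[
    [0, 0, -1, 0, 1],
    [0, 0, -2, 0, 1],
    [0, 0, -2, 0, 1],
  ],
)

```text
t: 26.35
ee_pos: [440.8, -60.7, 27.1]
orientation: [2.168, 0.089, -2.146]
ft_force: [-3.9, -1.1, 13.8]
width: 24.0
```

```bash
python3 -c "
from h import *
tilt()"
```

```text
pos [440.8 -60.7  27.1] x [ 0.011 -0.022 -1.   ] y [ 0.105 -0.994  0.023] yawy -1.466 q [-0.148  0.44   2.123 -0.037  0.565  1.349] t 26.35 F [-3.9 -1.1 13.8] M [0.3  0.88 0.06] w 24.0
```

On the bench (13.8 N). Ease up slightly, open the fingers, and rise straight.

Emit:
move_arm(
  rows=[
    [0, 0, 0.5, 0, 1],
    [0, 0, 0.5, 0, 0.1],
    [0, 0, 0.5, 0, 0.1],
    [0, 0, 0.5, 0, 0.1],
    [0, 0, 0.5, 0, 0],
    [0, 0, 15, 0, 0],
    [0, 0, 40, 0, 0],
    [0, 0, 80, 0, 0],
    [0, 0, 130, 0, 0],
    [0, 0, 160, 0, 0],
    [0, 0, 160, 0, 0],
  ],
)

```text
t: 27.72
ee_pos: [442.6, -61.0, 190.1]
orientation: [2.174, 0.088, -2.139]
ft_force: [0.7, 0.2, 0.2]
width: 44.2
```

```bash
python3 -c "
from h import *
tilt()
cv2.imwrite('pics/w17.png',get_image('wrist'))
im=get_image('scene');cv2.imwrite('pics/s17.png',cv2.resize(im[60:270,130:400],None,fx=2.9,fy=2.8,interpolation=cv2.INTER_CUBIC))"
```

```text
pos [442.6 -61.  190.1] x [ 0.017 -0.023 -1.   ] y [ 0.104 -0.994  0.024] yawy -1.466 q [-0.148  0.141  2.017 -0.024  0.963  1.332] t 27.73 F [0.7 0.2 0.2] M [-0.    0.17 -0.04] w 44.2
```

View pics/s17.png

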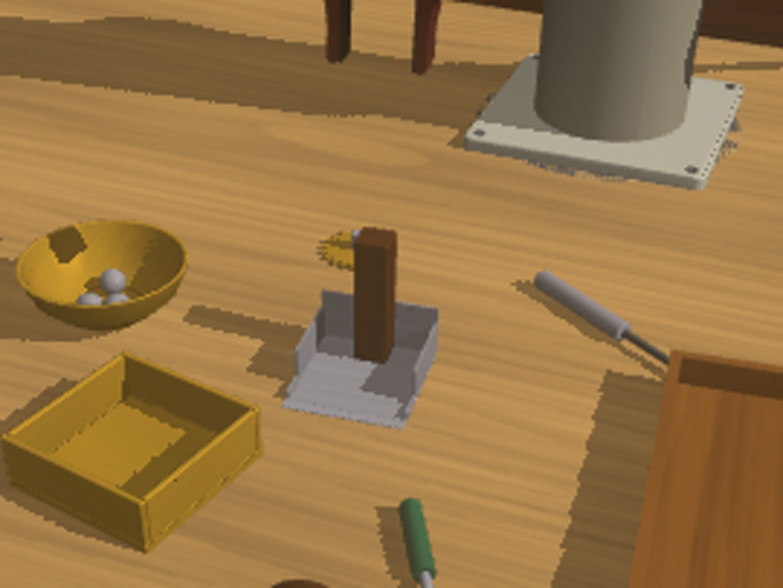

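View pics/w17.png

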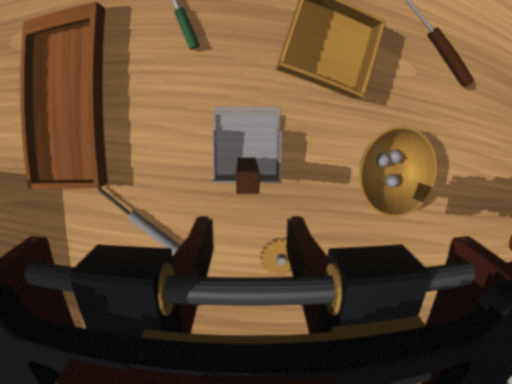

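```bash
python3 -c "
from workcell import ctrl
print(ctrl.close_job())"
```

```text
the job is handed in; nothing more can be done
None
```

I scooped all three steel balls and carried them level to the round brass bowl. I then stood the scoop back on its flat bottom, let go, and handed the job in at about 27.7 s of the 62 s.

- **Pouring:** the moves could not tilt the tool directly, so I did not tip the nose 35 to 45 degrees. I held the pan over the bowl and pulled it sharply backwards, and the balls dropped off the front into the bowl.
- **Last checks:** the scene and wrist pictures show three balls in the upright bowl and the scoop standing flat and clear of the gripper. The fingers are open and the wrist force is near zero. The trough is empty, the square dish is empty, and I never moved towards the red ball. In the pictures I looked at, the fingers stayed well above the balls.
- **First grasp slipped:** the fingertips sit about 30 mm above the reported tool point, so the first grip slid off the top of the post. Lowering by about 35 mm gave a firm 24 mm grip.
- **Joint 3 range:** early tests at the far reach limit took joint 3 to about 0.086 rad, against the listed minimum of 0.09. The system raised no fault, but I can't confirm how that will be judged.

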